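# Load the grill-side condiment tray

## Task

Load the serving tray for the grill: stand the plain white ramekin in the wide round nest, the pepper mill in the narrow round nest, the lidded square salt box in the square nest and the oblong steel tin in the oblong nest, each upright and fully down inside its nest. Leave the white cup with the handle and the open wooden toothpick pot where they stand.

Things in the scene. Friction and masses are not known exactly. Their poses are not given: they have to be found in the camera images.
- ramekin: Plain white ceramic ramekin, open on top and without handle: round, straight-sided, 60 mm diameter, 48 mm high, wall 4 mm. Loose, stands upright on the counter. Origin: centre of its underside, z up.
- mill: Dark wood pepper mill, the tallest of the things: round body 40 mm diameter up to 56 mm, then a narrow neck and a 32 mm diameter knob with a small steel cap (20 mm diameter), 90 mm high in all. Loose, upright. Origin: centre of its underside, z up.
- saltbox: Dark wood square salt box with a lid line and a small steel knob in the middle of the top: 46 x 46 mm, 50 mm high plus the 10 mm knob (14 mm diameter). Loose, upright. Origin: centre of its underside, x and y along its sides, z up.
- tin: Closed oblong steel spice tin, 36 mm along its x, 74 mm along its y, 50 mm high. Loose, upright. Origin: centre of its underside, z up.
- handled_cup: Look-alike to be left alone: white ceramic cup of the ramekin's shape (60 mm diameter, 48 mm high) but with a handle loop that sticks out to 55 mm from the axis at its +y side. Loose. Origin: centre of its underside, z up.
- pick_pot: Look-alike to be left alone: plain open dark wood toothpick pot, as thick as the pepper mill (40 mm diameter) but straight, hollow, without knob and only 56 mm high. Loose. Origin: centre of its underside, z up.
- nest_wide: Wide round nest, opening 76 mm diameter. Low dark steel frame fixed on the light wood tray (fixed board 130 x 470 mm, 10 mm thick; four frames in a row along it, 104 mm apart, any order). Walls 6 mm thick, 10 mm high; open at the bottom, its load rests on the board. Origin: centre of the opening at the board's top, 10 mm above the counter; y along the row, x across it, z up.
- nest_narrow: Narrow round nest, opening 56 mm diameter. Low dark steel frame fixed on the light wood tray (fixed board 130 x 470 mm, 10 mm thick; four frames in a row along it, 104 mm apart, any order). Walls 6 mm thick, 10 mm high; open at the bottom, its load rests on the board. Origin: centre of the opening at the board's top, 10 mm above the counter; y along the row, x across it, z up.
- nest_square: Square nest, opening 62 x 62 mm. Low dark steel frame fixed on the light wood tray (fixed board 130 x 470 mm, 10 mm thick; four frames in a row along it, 104 mm apart, any order). Walls 6 mm thick, 10 mm high; open at the bottom, its load rests on the board. Origin: centre of the opening at the board's top, 10 mm above the counter; y along the row, x across it, z up.
- nest_oblong: Oblong nest, opening 52 mm along its x and 90 mm along its y. Low dark steel frame fixed on the light wood tray (fixed board 130 x 470 mm, 10 mm thick; four frames in a row along it, 104 mm apart, any order). Walls 6 mm thick, 10 mm high; open at the bottom, its load rests on the board. Origin: centre of the opening at the board's top, 10 mm above the counter; y along the row, x across it, z up.
Things that resemble listed ones, but are neither listed nor needed, are in the scene too. What is shaped like the tin but purple is not meant.

How it is judged:
At the end, for the whole second after the job is handed in: The ramekin, pepper mill, salt box and tin each stand within 14 mm of the centre of their own nest, within 5 mm of the board's height and within 0.1 rad of upright, at rest; the handled cup and the toothpick pot stand upright, at rest, within 30 mm of where they started (horizontal distance between ramekin and nest_wide below 0.014 m and z of ramekin in the frame of nest_wide between -0.005 and 0.005 m and angle between each of ramekin, mill, saltbox, tin's own z axis and vertical below 0.1 rad and linear speed of each of ramekin, mill, saltbox, tin, handled_cup, pick_pot below 0.02 m/s and horizontal distance between mill and nest_narrow below 0.014 m and z of mill in the frame of nest_narrow between -0.005 and 0.005 m and horizontal distance between saltbox and nest_square below 0.014 m and z of saltbox in the frame of nest_square between -0.005 and 0.005 m and horizontal distance between tin and nest_oblong below 0.014 m and z of tin in the frame of nest_oblong between -0.005 and 0.005 m and distance of each of handled_cup, pick_pot from where it was at the start of the episode below 0.03 m and angle between each of handled_cup, pick_pot's own z axis and vertical below 0.15 rad); the robot touches nothing.
It fails at once if a look-alike is shifted by more than 30 mm from where it stood (distance of any of handled_cup, pick_pot from where it was at the start of the episode above 0.03 m).
It also fails if it takes over 112 s, if anything falls off the work surface, if the arm or the gripper's body presses on something with over 40 N, if the wrist force passes 120 N, or if a joint passes its speed limit or range.

## Robot

A 6-joint arm with a two-finger parallel gripper is mounted at the origin on the work surface. World frame = base frame: x ahead of the robot, y to its left, z up, the work surface at z = 0. Lengths are in m, angles in rad, forces in N, time in s.
With the tool pointing down it reaches from about 0.375 to 0.975 m from the base axis. Payload 3.8 kg.
Tool frame: the origin (TCP) lies on the centre line of the jaws, within the pads' length; the fingertips stand 25 mm ahead of it and the grasp point (between the pads) lies 6 mm ahead of it; z points along the fingers, y is the line along which they close (so a half turn about z gives the same grasp; the last joint's range is limited). The gripper opens to 85 mm and grips with 20 to 120 N. Pads are 22 mm wide; open, the fingers measure 114 mm over their backs; the gripper's body (76 mm by 85 mm) begins 54 mm behind the grasp point. The pads swing forward as they close: fully open they stand 13 mm farther back than shut.
Start: joints at [-1.156, 0.264, 1.604, -0, 1.274, -0.037], TCP at [0.295, -0.607, 0.256] pointing down, gripper open.
Joint ranges: [-2.63, 2.63], [-0.94, 2.18], [0.31, 2.57], [-1.31, 4.45], [0, 2.66], [-2.55, 2.55]. Speed limits (rad/s): [2.57, 2.57, 3.14, 3.14, 3.14, 3.14].

## Interface

Orientations are given as a rotation vector (axis times angle).
In Python, from workcell import bot gives the robot as it stands. The module is installed in compiled form; this text tells all that it offers.
- The arm moves only by the tool play_rows, never from a script. Its argument "commands" is a list that holds one entry, the list of rows, each a list of 7 numbers: the shift along the tool's x, y, z as a fraction of full scale, then the turn, a rotation vector about the tool's x, y, z as a fraction of full scale, then the closure, from -1 (fully open) to 1 (shut). A call has 1 to 8 rows; each row is the pose to reach, as a shift and turn from the pose commanded when the call began, along the tool's axes at that moment, turning the shorter way round; what a row does not reach only later rows make up. Full scale, the value 1, is 60 cm for a shift and 180 degrees for a turn. A row lasts 1/10 s, in which the tool goes at most 50 mm and 8.59 degrees, less where a joint would pass 70% of its speed; a pose out of reach is approached as far as the arm can. A call with a number of a shift or a turn outside -1 to 1 is refused whole. A call with a gripper value outside its range is refused whole. The fingers move at their own pace and stop on an object; "force" is the grip in N (left out, the last holds). Time passes only in rows, so rows that repeat a pose let the fingers close. It gives the time, the measured TCP pose, the force, the opening and the grip force at its end, in the units of the state.
- bot.read_state(): the state, without advancing time (a new reading comes with each control period).
- bot.read_camera(name): name is "side" or "top"; returns the picture (400x640x3 uint8, blue, green, red); there is no depth.
- bot.camera_params(name): a dict with "fov_y" (degrees; the focal length in pixels is half the picture's height over the tangent of half this angle, whatever the lens; pixels are square), "cx", "cy" (the principal point, pixels), "rvec" (rotation vector, rad) and "tvec" (3), from world to camera coordinates, as OpenCV has them. Camera axes: x right, y down, z forward; pixel columns grow to the right and rows downward; lengths in m; the calibration is good to about 2 mm. A picture is of the moment at which its call begins. camera_params takes no time and is no camera call.
- bot.finish_job(): hands the job in; it is judged then, once.
The state is a dict: "time": time; "q": joint angles; "joint_vel": joint speeds; "joint_torque": joint torques, N m; "tool_pos": TCP position; "tcp_rot": TCP orientation; "wrist_force": force on the tool from outside, world axes, zero at the start; "torque": the same for the moment, N m; "width": opening from 0.0 (shut) to 1.0 (fully open); "grip_force": force on a finger pad.
Only numpy, scipy, OpenCV 4.12 (cv2) and the standard library are available. Lean on these libraries where they do the work, as an engineer would, in place of code of your own. Each camera call takes 0.05 s, during which the arm holds its last target. There are 200 camera calls.

## Working session

There is one attempt and no reset: what is moved stays moved. The work goes in short steps, Python scripts to look and compute and a tool call to move; the robot and the scene stay as the last step left them, time stands still between calls to the robot, and variables do not carry over. Pictures are saved under pics/ and viewed, at most 14 in all, crops included, and the job is handed in when it is done.

Besides the shell and the picture viewer there is one more tool, called after "Call:" as name(argument=value, ...), one argument or row to a line, values as JSON. play_rows: Moves the arm, as the interface text tells. Its arguments: {"type":"object","properties":{"commands":{"type":"array"},"force":{"type":"number"}},"required":["commands"]}

```bash
mkdir -p pics
python3 - <<'E'
from workcell import bot
import cv2
for n in("top","side"):
    cv2.imwrite(f"pics/{n}0.png",bot.read_camera(n)); print(n,bot.camera_params(n))
s=bot.read_state();print(s)
E
```

```text
top {'fov_y': 55.704741995882976, 'cx': 319.1858707392457, 'cy': 200.6573014056479, 'rvec': array([ 2.16444159, -2.1180799 ,  0.15173719]), 'tvec': array([-0.00958669,  0.4711763 ,  1.13765006])}
side {'fov_y': 45.13626207543593, 'cx': 320.8456660240655, 'cy': 194.33688491803645, 'rvec': array([ 0.09688135, -2.76795376,  1.37538146]), 'tvec': array([0.4832717 , 0.05090054, 1.12719453])}
{'time': 0.1, 'q': array([-1.15588356e+00,  2.64663533e-01,  1.60525352e+00,  1.15361837e-05,
        1.27370372e+00, -3.69041277e-02]), 'joint_vel': array([-0.00017452, -0.00112458, -0.00249695, -0.00067556,  0.0014727 ,
       -0.00041712]), 'joint_torque': array([ 9.67207711e-05, -5.16707432e+01, -3.68590772e+01, -1.27748676e-04,
        6.36379104e-03,  8.79188093e-06]), 'tool_pos': array([ 0.29445558, -0.60670247,  0.25508741]), 'tcp_rot': array([-3.05982574e+00, -7.03239209e-01,  5.81161067e-04]), 'wrist_force': array([ 0.74310491,  0.40356331, -0.03657151]), 'torque': array([ 0.04063844, -0.0397448 ,  0.0224887 ]), 'grip_force': 0.0, 'width': 0.9989715312913524}
```

View pics/top0.png

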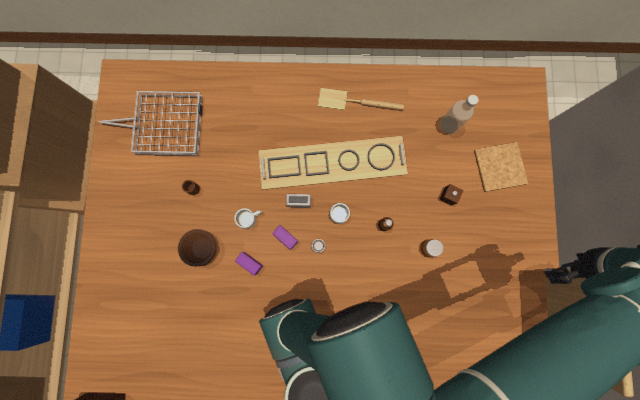

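View pics/side0.png

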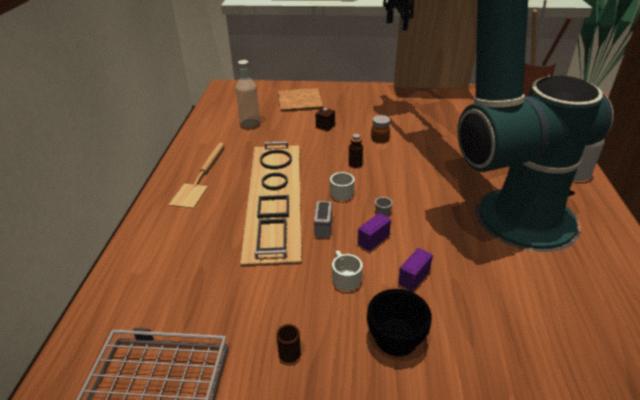

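The top view shows these candidates:
- **Ramekin:** (340,213). Look-alikes are the handled cup (246,218) and a small cup (318,246).
- **Mill:** (385,224), tall with a cap. Look-alikes are the pick pot (191,187) and a jar (432,248).
- **Salt box:** (452,194).
- **Tin:** (298,201), grey. The purple ones at (285,237) and (248,263) are not meant.
- **Nests:** oblong (284,167), square (316,163), narrow (348,160), wide (381,157).

I'll check this choice in one close crop.

Run:
```python
import cv2
a=cv2.imread("pics/top0.png")[130:270,250:480]
cv2.imwrite("pics/crop0.png",cv2.resize(a,None,fx=3.45,fy=3.45,interpolation=cv2.INTER_CUBIC))
```

```text
(no output)
```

View pics/crop0.png

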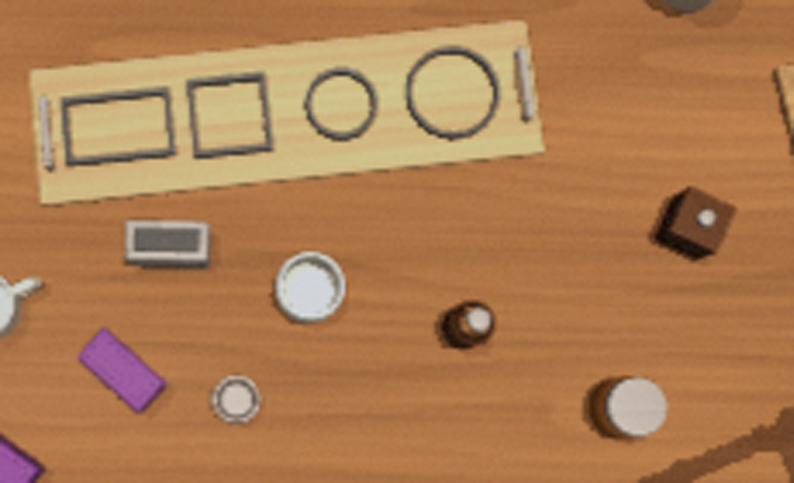

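The crop confirms the choices: ramekin at crop (310,287) with no handle, mill cap at (479,320), salt-box knob at (707,217), and the grey tin at (167,242). The small cup (237,400) and the wide-lidded jar (637,407) are distractors. Next I'll measure.

```bash
cat > h.py <<'E'
import numpy as np, cv2
from workcell import bot
P={n:bot.camera_params(n) for n in("top","side")}
def KRt(n):
    p=P[n];f=200/np.tan(np.radians(p["fov_y"])/2)
    return np.array([[f,0,p["cx"]],[0,f,p["cy"]],[0,0,1]]),cv2.Rodrigues(p["rvec"])[0],p["tvec"]
def ray(n,px,z):
    K,R,t=KRt(n);c=-R.T@t;d=R.T@np.linalg.solve(K,np.array([px[0],px[1],1.]))
    return c+d*(z-c[2])/d[2]
def proj(n,X): return cv2.projectPoints(np.array([X],float),P[n]["rvec"],P[n]["tvec"],KRt(n)[0],None)[0].ravel()
def blobs(mask,x0,y0,amin=5):
    cs,_=cv2.findContours(mask.astype(np.uint8),cv2.RETR_EXTERNAL,cv2.CHAIN_APPROX_NONE)
    return [c+[x0,y0] for c in cs if cv2.contourArea(c)>=amin]
def roi(im,x0,x1,y0,y1):
    r=im[y0:y1,x0:x1]; return r.astype(int),cv2.cvtColor(r,cv2.COLOR_BGR2HSV).astype(int)
E
python3 - <<'E'
from h import *
im=cv2.imread("pics/top0.png")
K,R,t=KRt("top");print("campos",-R.T@t)
def show(nm,cs,z):
    for c in cs:
        (cx,cy),(w,h),a=cv2.minAreaRect(c.astype(np.float32))
        box=np.array([ray("top",p,z)[:2] for p in cv2.boxPoints(((cx,cy),(w,h),a))])
        e=box[1]-box[0];f=box[2]-box[1]
        print(nm,"px",np.round((cx,cy),1),"xy",np.round(ray("top",(cx,cy),z)[:2],4),"sides",np.round([np.linalg.norm(e),np.linalg.norm(f)],3),"ang",np.round(np.degrees(np.arctan2(e[1],e[0])),1),np.round(np.degrees(np.arctan2(f[1],f[0])),1))
b,h=roi(im,262,404,140,186); show("nest",blobs((b[...,2]<120)&(h[...,1]<130),262,140,100),.019)
b,h=roi(im,255,410,130,192); show("board",blobs((h[...,0]>17)&(h[...,2]>120),255,130,2000),.01)
b,h=roi(im,326,354,200,228); show("ram",blobs((h[...,1]<90)&(h[...,2]>100),326,200,50),.048)
b,h=roi(im,375,398,212,236); show("cap",blobs((h[...,1]<90)&(h[...,2]>100),375,212,3),.09)
show("millall",blobs(h[...,2]<90,375,212,20),.03)
b,h=roi(im,435,470,180,210); show("knob",blobs((h[...,1]<90)&(h[...,2]>100),435,180,2),.06)
show("boxall",blobs((h[...,2]<110),435,180,50),.05)
b,h=roi(im,283,314,190,210); show("tinall",blobs((h[...,1]<90),283,190,50),.05)
show("tindark",blobs((h[...,1]<90)&(h[...,2]<130),283,190,20),.05)
b,h=roi(im,228,270,205,232); show("cup",blobs((h[...,1]<90)&(h[...,2]>100),228,205,50),.048)
print(im[194:210,298])
E
```

```text
campos [ 0.29830532 -0.00905162  1.19468769]
nest px [380.5 157. ] xy [ 0.6187 -0.1919] sides [0.08  0.085] ang -88.8 179.6
board px [332.3 162.1] xy [ 0.6013 -0.0386] sides [0.475 0.13 ] ang -82.8 -175.0
ram px [339.5 213. ] xy [ 0.4326 -0.0622] sides [0.058 0.061] ang -88.8 -179.4
cap px [388. 222.] xy [ 0.4043 -0.2024] sides [0.018 0.018] ang -88.8 179.7
millall px [384.4 224.3] xy [ 0.4027 -0.2018] sides [0.043 0.036] ang -62.4 -153.6
knob px [454.5 192.5] xy [ 0.5013 -0.4097] sides [0.013 0.013] ang -44.8 -135.8
boxall px [449.8 194.9] xy [ 0.4953 -0.3986] sides [0.059 0.055] ang -27.1 -116.4
tinall px [298.  200.5] xy [0.4681 0.0653] sides [0.074 0.04 ] ang -88.8 -178.5
tindark px [298. 199.] xy [0.4728 0.0654] sides [0.055 0.019] ang -88.8 -178.5
cup px [246. 216.] xy [0.4174 0.2223] sides [0.075 0.066] ang -28.8 -120.2
[[161 171 184]
 [172 181 194]
 [116 123 131]
 [ 93  97 102]
 [ 90  95 100]
 [ 94 100 107]
 [ 95  99 107]
 [ 93 100 106]
 [ 90  96 102]
 [174 184 195]
 [168 178 191]
 [ 93 102 112]
 [ 66  70  80]
 [ 44  60  81]
 [ 54  92 141]
 [ 66 109 161]]
```

Run:
```python
from h import *
im=cv2.imread("pics/top0.png")
b,h=roi(im,262,404,140,186)
inner=(h[...,2]>120).astype(np.uint8)
n,l,st,ce=cv2.connectedComponentsWithStats(inner,connectivity=4)
N=[]
for i in range(1,n):
    if 200<st[i,4]<1500:
        p=ce[i]+[262,140]; w=ray("top",p,.012)[:2];N.append(w);print("hole",st[i],np.round(p,1),np.round(w,4))
N=np.array(sorted(N,key=lambda w:-w[1]));v=N[-1]-N[0];print(np.round(np.linalg.norm(np.diff(N,axis=0),axis=1),4),"row ang",np.degrees(np.arctan2(-v[1],-v[0])))
b,h=roi(im,435,470,180,210)
print(h[...,2][4:30:1,2:32])
s=cv2.imread("pics/side0.png")
b,h=roi(s,310,340,100,135); 
for nm,X in dict(knob=(.5013,-.4097,.06),cap=(.4043,-.2024,.09),ram=(.4326,-.0622,.048),tin=(.4728,.0654,.05),wide=(.6187,-.1919,.02),oblong=(*N[0],.02),cup=(.4174,.2223,.048)).items(): print(nm,proj("side",X).round(1))
```

```text
hole [107   6  24  23 439] [380.4 156.8] [ 0.6213 -0.1925]
[] row ang -180.0
[[178 179 180 180 178 181 181 177 180 181 179 164 104 127 141 166 181 181
  183 182 182 181 182 182 181 181 180 182 181 182]
 [175 179 180 182 179 183 180 181 182 168 123  82  82 109 112 120 140 164
  179 179 180 180 179 180 180 178 178 176 176 176]
 [174 178 176 175 176 178 178 167 118  84  50  65 101 106 106 107 112 123
  141 161 177 176 176 178 179 176 179 178 179 178]
 [180 180 180 179 180 166 128 106  52  28  36  77 112 109 107 106 108 106
  113 123 141 164 177 177 176 177 177 179 178 181]
 [183 182 184 183 173 129 108  57  36  33  60 101 109 110 108 108 104 107
  109 107 112 128 143 157 185 185 183 185 184 183]
 [184 184 184 184 169 115  87  32  27  39  72 109 109 110 110 107 105 106
  106 106 108 107 113 116 132 155 185 185 185 185]
 [183 181 186 172 129 108  60  26  34  58  98 110 109 107 111 110 103 109
  120 108 107 107 109 106 109 117 152 183 181 182]
 [176 178 179 164 114 102  38  28  35  71 107 110 110 107 110 107 137 182
  177 152 106 108 106 108 107 119 152 172 172 170]
 [175 174 175 160 106  
[... 1658 characters left out ...]
6  93 123 144 146
  156 165 166 168 167 167 167 167 167 167 166 168]
 [171 171 172 171 172 172 171 170 170 170 172 170 167 164 165 162 150 152
  157 168 171 169 170 170 168 168 169 169 166 170]
 [178 176 179 178 177 177 174 177 178 177 180 179 178 177 178 177 175 175
  176 178 179 179 177 177 179 177 177 175 175 175]
 [173 173 174 175 175 175 172 174 174 176 176 173 175 174 174 174 174 174
  175 175 176 173 174 175 175 173 175 176 173 174]
 [170 169 171 171 171 170 171 171 172 172 170 171 171 171 172 170 168 170
  170 169 169 172 171 169 170 170 168 169 167 167]]
knob [325.7 107.9]
cap [356.9 134.6]
ram [343.8 178.2]
tin [323.6 209.6]
wide [277.3 157. ]
oblong [276.3 156.8]
cup [345.7 261.3]
```

Run:
```python
from h import *
im=cv2.imread("pics/top0.png")
poly=np.array([[262,152],[404,140],[405,171],[264,186]],np.int32)  # inside board
m=np.zeros(im.shape[:2],np.uint8);cv2.fillPoly(m,[poly],1)
hsv=cv2.cvtColor(im,cv2.COLOR_BGR2HSV)
d=((hsv[...,2]<150)|(hsv[...,1]<60)).astype(np.uint8)&m
N=[]
for c in blobs(d,0,0,80):
    (cx,cy),(w,h),a=cv2.minAreaRect(c.astype(np.float32))
    p=ray("top",(cx,cy),.018)[:2]
    if w<50 and h<50: N.append(p);print(np.round((cx,cy,w,h,a),1),p.round(4))
N=np.array(sorted(N,key=lambda w:w[1]));print(N.round(4),np.linalg.norm(np.diff(N,axis=0),axis=1).round(4))
v=N[-1]-N[0];print("row ang",np.degrees(np.arctan2(v[1],v[0])))
# salt box edge by line at V~85
V=hsv[...,2].astype(float)
L=[]
for y in range(187,197):
    r=V[y,440:456]; i=np.argmin(r[:12]); 
    j=next(k for k in range(i,15) if r[k]<85<=r[k+1]); L.append((440+j+(85-r[j])/(r[j+1]-r[j]),y))
Lb=[]
for x in range(446,457):
    c=V[190:204,x]; j=next(k for k in range(13) if c[k]>=80>c[k+1] and c[min(k+2,13)]<60); Lb.append((x,190+j+(c[j]-80)/(c[j]-c[j+1])))
for nm,S in(("left",L),("low",Lb)):
    W=np.array([ray("top",p,.05)[:2] for p in S]); f=cv2.fitLine(W.astype(np.float32),cv2.DIST_HUBER,0,.01,.01).ravel();print(nm,np.degrees(np.arctan2(f[1],f[0])),f[2:])
print("tin edges",[ray("top",p,.05)[:2].round(4) for p in((286.6,194.2),(310.3,194.2))])
```

```text
[283.5 166.4  20.2  31.7  84. ] [0.5818 0.1168]
[316.  163.1  23.2  22.7  83.7] [0.5947 0.0135]
[348. 160.  20.  20.  90.] [ 0.607  -0.0883]
[381.  156.5  27.   26.   90. ] [ 0.6207 -0.1936]
[[ 0.6207 -0.1936]
 [ 0.607  -0.0883]
 [ 0.5947  0.0135]
 [ 0.5818  0.1168]] [0.1062 0.1026 0.1041]
row ang 97.13615846022942Traceback (most recent call last):
  File "<stdin>", line 22, in <module>
StopIteration
```

```bash
cat > plan.py <<'E'
import numpy as np
def step(a,b):  # poses (x,y,z,deg of tool y); returns row fractions
    d=np.subtract(b[:3],a[:3]);t=np.radians(a[3]);X=(-np.sin(t),np.cos(t),0);Y=(np.cos(t),np.sin(t),0)
    turn=-((b[3]-a[3]+180)%360-180)/180
    return np.round([d@X/.6,d@Y/.6,-d[2]/.6,turn],4),"rows>=%.1f"%max(np.linalg.norm(d)/.05,abs(turn)*180/8.59)
E
python3 - <<'E'
from plan import *
n=7.1
W=dict(start=(.295,-.607,.256,-64.1),boxA=(.5013,-.4097,.13,n-30),boxG=(.5013,-.4097,.04,n-30),boxL=(.5013,-.4097,.16,n-30),
sqA=(.5946,.0137,.16,n),sqP=(.5946,.0137,.051,n),sqL=(.5946,.0137,.2,n),
millA=(.404,-.2024,.2,n),millG=(.404,-.2024,.052,n),millL=(.404,-.2024,.2,n),naA=(.6076,-.0895,.2,n),naP=(.6076,-.0895,.063,n),naL=(.6076,-.0895,.2,n),
ramA=(.4326,-.0622,.2,n),ramG=(.4326,-.0622,.038,n),ramL=(.4326,-.0622,.2,n),wiA=(.6205,-.1927,.2,n),wiP=(.6205,-.1927,.049,n),wiL=(.6205,-.1927,.2,n),
tinA=(.4728,.0654,.2,n-6),tinG=(.4728,.0654,.04,n-6),tinL=(.4728,.0654,.2,n-6),obA=(.5817,.1169,.2,n),obP=(.5817,.1169,.051,n),obL=(.5817,.1169,.2,n))
k=list(W)
for a,b in zip(k,k[1:]): print(a,b,*step(W[a],W[b]))
E
```

```text
start boxA [ 0.4529 -0.1456  0.21   -0.2289] rows>=6.2
boxA boxG [ 0.    0.    0.15 -0.  ] rows>=1.8
boxG boxL [ 0.   0.  -0.2 -0. ] rows>=2.4
boxL sqA [ 0.7106 -0.1313 -0.     -0.1667] rows>=8.7
sqA sqP [ 0.      0.      0.1817 -0.    ] rows>=2.2
sqP sqL [ 0.      0.     -0.2483 -0.    ] rows>=3.0
sqL millA [-0.3181 -0.3597 -0.     -0.    ] rows>=5.8
millA millG [ 0.      0.      0.2467 -0.    ] rows>=3.0
millG millL [ 0.      0.     -0.2467 -0.    ] rows>=3.0
millL naA [ 0.1448  0.36   -0.     -0.    ] rows>=4.7
naA naP [ 0.      0.      0.2283 -0.    ] rows>=2.7
naP naL [ 0.      0.     -0.2283 -0.    ] rows>=2.7
naL ramA [ 0.0812 -0.2838 -0.     -0.    ] rows>=3.5
ramA ramG [ 0.    0.    0.27 -0.  ] rows>=3.2
ramG ramL [ 0.    0.   -0.27 -0.  ] rows>=3.2
ramL wiA [-0.2545  0.2839 -0.     -0.    ] rows>=4.6
wiA wiP [ 0.      0.      0.2517 -0.    ] rows>=3.0
wiP wiL [ 0.      0.     -0.2517 -0.    ] rows>=3.0
wiL tinA [ 0.4573 -0.1911 -0.      0.0333] rows>=5.9
tinA tinG [ 0.      0.      0.2667 -0.    ] rows>=3.2
tinG tinL [ 0.      0.     -0.2667 -0.    ] rows>=3.2
tinL obA [ 0.0823  0.1831 -0.     -0.0333] rows>=2.4
obA obP [ 0.      0.      0.2483 -0.    ] rows>=3.0
obP obL [ 0.      0.     -0.2483 -0.    ] rows>=3.0
```

Call:
play_rows(
  commands=[
    [[0.453,-0.146,0.1,-0.0,0,-0.229,-1],[0.453,-0.146,0.1,0,0,-0.229,-1],[0.453,-0.146,0.1,0,0,-0.229,-1],[0.453,-0.146,0.1,0,0,-0.229,-1],[0.453,-0.146,0.1,0,0,-0.229,-1],[0.453,-0.146,0.1,0,0,-0.229,-1],[0.453,-0.146,0.21,0,0,-0.229,-1],[0.453,-0.146,0.21,0,0,-0.229,-1]],
  ],
  force=40,
)

```text
time: 0.9
tool_pos: [0.4994, -0.4062, 0.1252]
tcp_rot: [-2.609, -1.736, 0.004]
wrist_force: [-0.4, 0.0, -1.3]
width: 0.996
grip_force: 0.0
```

Call:
play_rows(
  commands=[
    [[0,0,0,0,0,0,-1],[0,0,0,0,0,0,-1],[0,0,0,0,0,0,-1]],
  ],
)

```text
time: 1.2
tool_pos: [0.5014, -0.4116, 0.1325]
tcp_rot: [2.617, 1.733, 0.001]
wrist_force: [-0.0, -0.4, 0.2]
width: 1.0
grip_force: 0.0
```

Run:
```python
from h import *
for n in("top","side"): cv2.imwrite(f"pics/{n}1.png",bot.read_camera(n))
t=cv2.imread("pics/top1.png")[140:260,380:520];s=cv2.imread("pics/side1.png")[60:180,260:400]
cv2.imwrite("pics/v1.png",cv2.resize(np.hstack([t,s]),None,fx=2.8,fy=2.8))
```

```text
(no output)
```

View pics/v1.png

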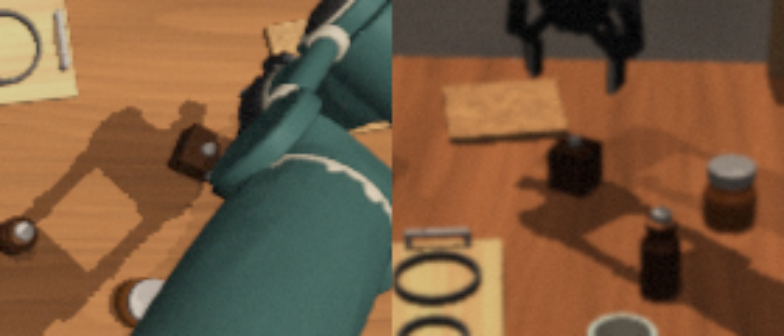

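The view is consistent: the fingertips straddle the box in the side crop (mid (324,89), above the knob at (325,108)). I'll descend and grip.

Call:
play_rows(
  commands=[
    [[0,0,0.05,0,0,0,-1],[0,0,0.1,0,0,0,-1],[0,0,0.13,0,0,0,-1],[0,0,0.152,0,0,0,-1],[0,0,0.152,0,0,0,-1],[0,0,0.152,0,0,0,1],[0,0,0.152,0,0,0,1],[0,0,0.152,0,0,0,1]],
  ],
)

```text
time: 2.1
tool_pos: [0.5021, -0.4108, 0.0411]
tcp_rot: [2.616, 1.735, 0.001]
wrist_force: [-1.5, 1.7, 2.6]
width: 0.534
grip_force: 41.3
```

Call:
play_rows(
  commands=[
    [[0,0,0,0,0,0,1],[0,0,0,0,0,0,1],[0,0,0,0,0,0,1]],
  ],
)

```text
time: 2.4
tool_pos: [0.5021, -0.4108, 0.041]
tcp_rot: [2.615, 1.735, 0.001]
wrist_force: [-0.6, 0.2, 6.1]
width: 0.532
grip_force: 41.6
```

Call:
play_rows(
  commands=[
    [[0,0,-0.06,0,0,0,1],[0,0,-0.13,0,0,0,1],[0,0,-0.2,0,0,0,1],[0.04,0,-0.2,0,0,0,1],[0.1,0,-0.2,0,0,0,1],[0.17,0,-0.2,0,0,0,1],[0.24,0,-0.2,0,0,0,1],[0.3,0,-0.2,0,0,0,1]],
  ],
)

```text
time: 3.2
tool_pos: [0.5711, -0.2419, 0.1588]
tcp_rot: [-2.617, -1.736, 0.0]
wrist_force: [0.8, -0.5, -1.6]
width: 0.532
grip_force: 41.5
```

Call:
play_rows(
  commands=[
    [[0.06,0,0,0,0,0,1],[0.13,-0.03,0,0,0,-0.04,1],[0.2,-0.06,0,0,0,-0.08,1],[0.27,-0.1,0,0,0,-0.12,1],[0.34,-0.13,0,0,0,-0.1667,1],[0.39,-0.131,0,0,0,-0.1667,1],[0.4106,-0.1313,0,0,0,-0.1667,1],[0.4106,-0.1313,0,0,0,-0.1667,1]],
  ],
)

```text
time: 4.0
tool_pos: [0.5945, 0.015, 0.159]
tcp_rot: [2.076, 2.357, -0.0]
wrist_force: [-0.2, -0.1, -1.7]
width: 0.533
grip_force: 41.5
```

Call:
play_rows(
  commands=[
    [[0,0,0,0,0,0,1],[0,0,0,0,0,0,1],[0,0,0,0,0,0,1]],
  ],
)

```text
time: 4.3
tool_pos: [0.594, 0.0122, 0.1589]
tcp_rot: [-2.081, -2.353, 0.001]
wrist_force: [-0.1, 0.1, -2.1]
width: 0.532
grip_force: 41.5
```

Call:
play_rows(
  commands=[
    [[0,0,0.05,0,0,0,1],[0,0,0.1,0,0,0,1],[0,0,0.13,0,0,0,1],[0,0,0.15,0,0,0,1],[0,0,0.165,0,0,0,1],[0,0,0.178,0,0,0,1],[0,0,0.178,0,0,0,1],[0,0,0.178,0,0,0,1]],
  ],
)

```text
time: 5.1
tool_pos: [0.5948, 0.0136, 0.0529]
tcp_rot: [2.079, 2.354, 0.001]
wrist_force: [0.4, -0.2, -1.8]
width: 0.535
grip_force: 41.5
```

Run:
```python
from h import *
for n in("top","side"): cv2.imwrite(f"pics/{n}2.png",bot.read_camera(n))
t=cv2.imread("pics/top2.png")[120:240,250:410];s=cv2.imread("pics/side2.png")[130:250,220:380]
cv2.imwrite("pics/v2.png",cv2.resize(np.hstack([t,s]),None,fx=2.5,fy=2.5))
```

```text
(no output)
```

View pics/v2.png

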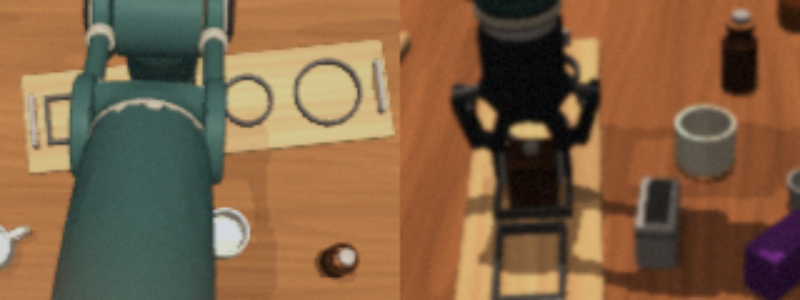

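The side crop shows the box at (533,170) inside the square frame. I'll lower the last bit, release and lift.

Call:
play_rows(
  commands=[
    [[0,0,0.002,0,0,0,1],[0,0,0.002,0,0,0,-1],[0,0,0.002,0,0,0,-1],[0,0,0.002,0,0,0,-1],[0,0,0.002,0,0,0,-1],[0,0,-0.06,0,0,0,-1],[0,0,-0.14,0,0,0,-1],[0,0,-0.22,0,0,0,-1]],
  ],
)

```text
time: 6.0
tool_pos: [0.5934, 0.0136, 0.1848]
tcp_rot: [-2.078, -2.354, 0.002]
wrist_force: [0.2, -0.1, 0.2]
width: 0.999
grip_force: 0.0
```

Call:
play_rows(
  commands=[
    [[0,0,-0.025,0,0,0,-1],[-0.06,-0.07,-0.025,0,0,0,-1],[-0.12,-0.14,-0.025,0,0,0,-1],[-0.18,-0.2,-0.025,0,0,0,-1],[-0.24,-0.27,-0.025,0,0,0,-1],[-0.29,-0.33,-0.025,0,0,0,-1],[-0.318,-0.36,-0.025,0,0,0,-1],[-0.318,-0.36,-0.025,0,0,0,-1]],
  ],
)

```text
time: 6.8
tool_pos: [0.4005, -0.2049, 0.1987]
tcp_rot: [-2.085, -2.349, 0.003]
wrist_force: [-0.1, -0.1, -0.2]
width: 1.001
grip_force: 0.0
```

Call:
play_rows(
  commands=[
    [[0,0,0,0,0,0,-1],[0,0,0,0,0,0,-1],[0,0,0,0,0,0,-1]],
  ],
)

```text
time: 7.1
tool_pos: [0.4043, -0.2016, 0.1992]
tcp_rot: [-2.077, -2.357, -0.0]
wrist_force: [-0.8, 0.0, -0.3]
width: 1.001
grip_force: 0.0
```

Run:
```python
from h import *
for n in("top","side"): cv2.imwrite(f"pics/{n}3.png",bot.read_camera(n))
t=cv2.imread("pics/top3.png")[120:240,250:410];s=cv2.imread("pics/side3.png")[80:240,220:400]
s=cv2.resize(s,(400,356));t=cv2.resize(t,(400,300));t=np.vstack([t,np.zeros((56,400,3),np.uint8)])
cv2.imwrite("pics/v3.png",np.hstack([t,s]))
print(proj("side",(.404,-.2024,.05)),proj("side",(.404,-.2024,.18)))
```

```text
[356.56640739 147.68959928] [358.04609808 103.38551699]
```

View pics/v3.png

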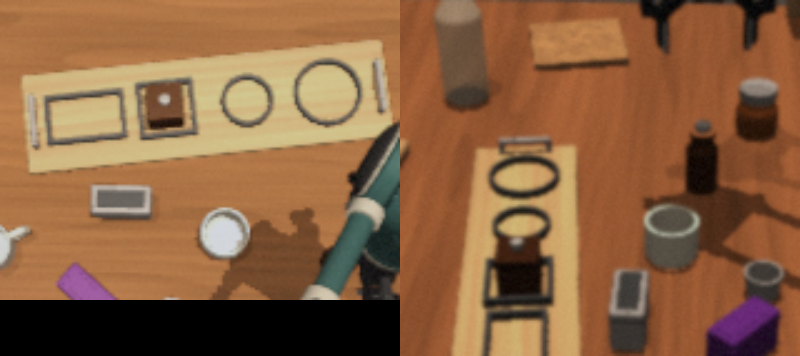

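The salt box sits in the square nest (top crop (164,103), frame centred (166,108)). Now the mill.

Call:
play_rows(
  commands=[
    [[0,0,0.06,0,0,0,-1],[0,0,0.13,0,0,0,-1],[0,0,0.19,0,0,0,-1],[0,0,0.225,0,0,0,-1],[0,0,0.245,0,0,0,-1],[0,0,0.245,0,0,0,-1],[0,0,0.245,0,0,0,1],[0,0,0.245,0,0,0,1]],
  ],
)

```text
time: 8.0
tool_pos: [0.405, -0.2031, 0.0538]
tcp_rot: [2.077, 2.353, 0.001]
wrist_force: [0.1, 0.0, 0.7]
width: 0.695
grip_force: 0.0
```

Call:
play_rows(
  commands=[
    [[0,0,0,0,0,0,1],[0,0,0,0,0,0,1],[0,0,0,0,0,0,1],[0,0,0,0,0,0,1]],
  ],
)

```text
time: 8.4
tool_pos: [0.4048, -0.2032, 0.054]
tcp_rot: [2.078, 2.352, 0.001]
wrist_force: [-0.0, -0.2, 4.6]
width: 0.461
grip_force: 40.3
```

Call:
play_rows(
  commands=[
    [[0,0,-0.06,0,0,0,1],[0,0,-0.13,0,0,0,1],[0,0,-0.2,0,0,0,1],[0.01,0.03,-0.24,0,0,0,1],[0.04,0.09,-0.24,0,0,0,1],[0.07,0.16,-0.24,0,0,0,1],[0.1,0.23,-0.24,0,0,0,1],[0.125,0.3,-0.24,0,0,0,1]],
  ],
)

```text
time: 9.2
tool_pos: [0.5741, -0.1046, 0.1968]
tcp_rot: [2.079, 2.354, 0.001]
wrist_force: [0.1, -1.1, -1.6]
width: 0.455
grip_force: 40.9
```

Call:
play_rows(
  commands=[
    [[0.01,0.03,0,0,0,0,1],[0.0198,0.06,0,0,0,0,1],[0.0198,0.06,0,0,0,0,1],[0.0198,0.06,0,0,0,0,1],[0.0198,0.06,0,0,0,0,1]],
  ],
)

```text
time: 9.7
tool_pos: [0.6061, -0.0899, 0.1961]
tcp_rot: [-2.079, -2.354, 0.001]
wrist_force: [0.5, -0.0, -1.8]
width: 0.453
grip_force: 40.9
```

Call:
play_rows(
  commands=[
    [[0,0.002,0.06,0,0,0,1],[0,0.002,0.12,0,0,0,1],[0,0.002,0.17,0,0,0,1],[0,0.002,0.195,0,0,0,1],[0,0.002,0.21,0,0,0,1],[0,0.002,0.218,0,0,0,1],[0,0.002,0.218,0,0,0,1],[0,0.002,0.218,0,0,0,1]],
  ],
)

```text
time: 10.5
tool_pos: [0.6095, -0.0896, 0.0671]
tcp_rot: [2.078, 2.353, 0.002]
wrist_force: [0.4, 0.6, -0.8]
width: 0.455
grip_force: 40.9
```

Run:
```python
from h import *
s=bot.read_camera("side");cv2.imwrite("pics/side4.png",s)
cv2.imwrite("pics/v4.png",cv2.resize(s[80:240,200:380],None,fx=3,fy=3))
```

```text
(no output)
```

View pics/v4.png

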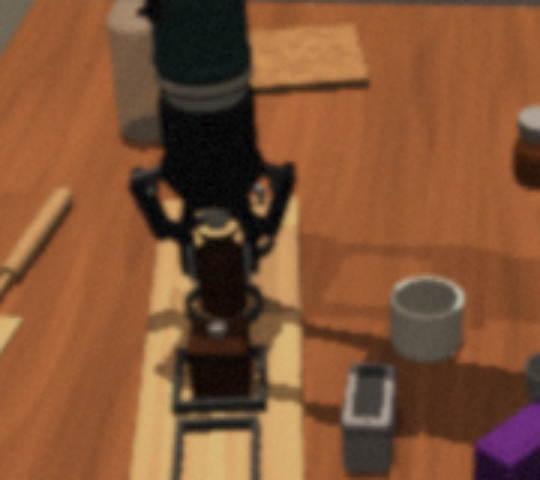

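The mill is over the narrow nest (crop (222,275)), roughly 2–3 mm up. I'll lower it and release.

Call:
play_rows(
  commands=[
    [[0,0,0.003,0,0,0,1],[0,0,0.0045,0,0,0,1],[0,0,0.0045,0,0,0,1],[0,0,0.0045,0,0,0,-1],[0,0,0.0045,0,0,0,-1],[0,0,0.0045,0,0,0,-1],[0,0,0.0045,0,0,0,-1],[0,0,-0.04,0,0,0,-1]],
  ],
)

```text
time: 11.35
tool_pos: [0.6047, -0.0887, 0.0854]
tcp_rot: [-2.074, -2.349, 0.007]
wrist_force: [-0.5, 0.2, -0.1]
width: 1.0
grip_force: 0.0
```

Call:
play_rows(
  commands=[
    [[0,0,-0.07,0,0,0,-1],[0,0,-0.14,0,0,0,-1],[0,0,-0.18,0,0,0,-1],[0.02,-0.07,-0.18,0,0,0,-1],[0.04,-0.14,-0.18,0,0,0,-1],[0.06,-0.21,-0.18,0,0,0,-1],[0.081,-0.284,-0.18,0,0,0,-1],[0.081,-0.284,-0.18,0,0,0,-1]],
  ],
)

```text
time: 12.15
tool_pos: [0.4262, -0.0609, 0.1949]
tcp_rot: [-2.075, -2.35, 0.006]
wrist_force: [0.6, 0.3, -0.6]
width: 1.0
grip_force: 0.0
```

Call:
play_rows(
  commands=[
    [[0,0,0,0,0,0,-1],[0,0,0,0,0,0,-1],[0,0,0,0,0,0,-1],[0,0,0,0,0,0,-1]],
  ],
)

```text
time: 12.55
tool_pos: [0.4345, -0.0624, 0.1978]
tcp_rot: [2.079, 2.355, 0.0]
wrist_force: [-0.2, -0.1, 0.1]
width: 1.003
grip_force: 0.0
```

Call:
play_rows(
  commands=[
    [[0,-0.003,0.07,0,0,0,-1],[0,-0.003,0.14,0,0,0,-1],[0,-0.003,0.2,0,0,0,-1],[0,-0.003,0.245,0,0,0,-1],[0,-0.003,0.266,0,0,0,-1],[0,-0.003,0.266,0,0,0,-1],[0,-0.003,0.266,0,0,0,1],[0,-0.003,0.266,0,0,0,1]],
  ],
)

```text
time: 13.35
tool_pos: [0.4335, -0.0628, 0.0396]
tcp_rot: [2.077, 2.352, 0.003]
wrist_force: [0.6, -0.1, 0.9]
width: 0.693
grip_force: 0.5
```

Call:
play_rows(
  commands=[
    [[0,0,0,0,0,0,1],[0,0,0,0,0,0,1],[0,0,0,0,0,0,1],[0,0,0,0,0,0,1]],
  ],
)

```text
time: 13.75
tool_pos: [0.4336, -0.0629, 0.0399]
tcp_rot: [2.077, 2.352, 0.004]
wrist_force: [0.6, 0.4, 7.0]
width: 0.678
grip_force: 43.7
```

Call:
play_rows(
  commands=[
    [[0,0,-0.06,0,0,0,1],[0,0,-0.13,0,0,0,1],[0,0,-0.2,0,0,0,1],[0,0,-0.26,0,0,0,1],[-0.04,0.045,-0.26,0,0,0,1],[-0.09,0.1,-0.26,0,0,0,1],[-0.14,0.155,-0.26,0,0,0,1],[-0.19,0.21,-0.26,0,0,0,1]],
  ],
)

```text
time: 14.55
tool_pos: [0.5716, -0.1608, 0.1945]
tcp_rot: [2.079, 2.355, 0.001]
wrist_force: [0.4, 0.7, -1.0]
width: 0.676
grip_force: 44.1
```

Call:
play_rows(
  commands=[
    [[-0.04,0.045,0,0,0,0,1],[-0.064,0.075,0,0,0,0,1],[-0.064,0.075,0,0,0,0,1],[-0.064,0.075,0,0,0,0,1],[-0.064,0.075,0,0,0,0,1]],
  ],
)

```text
time: 15.05
tool_pos: [0.6189, -0.1919, 0.1936]
tcp_rot: [-2.078, -2.354, 0.001]
wrist_force: [-0.6, 0.0, -0.8]
width: 0.678
grip_force: 44.0
```

Run:
```python
from plan import *
from workcell import bot
s=bot.read_state();p=s["tool_pos"];print(p.round(4),step((*p,7.1),(.6205,-.1927,.051,7.1)))
```

```text
[ 0.6189 -0.1919  0.1936] (array([-0.0017,  0.0024,  0.2377, -0.    ]), 'rows>=2.9')
```

Call:
play_rows(
  commands=[
    [[-0.001,0.001,0.07,0,0,0,1],[-0.001,0.001,0.14,0,0,0,1],[-0.001,0.001,0.19,0,0,0,1],[-0.001,0.001,0.215,0,0,0,1],[-0.001,0.001,0.23,0,0,0,1],[-0.001,0.001,0.24,0,0,0,1],[-0.001,0.001,0.24,0,0,0,1],[-0.001,0.001,0.24,0,0,0,1]],
  ],
)

```text
time: 15.85
tool_pos: [0.6219, -0.1934, 0.0517]
tcp_rot: [2.078, 2.353, 0.002]
wrist_force: [0.1, 0.1, -0.6]
width: 0.677
grip_force: 44.0
```

Run:
```python
from h import *
s=bot.read_camera("side");cv2.imwrite("pics/side5.png",s)
t=bot.read_camera("top");cv2.imwrite("pics/top5.png",t)
cv2.imwrite("pics/v5.png",cv2.resize(np.hstack([s[80:230,210:360],t[110:260,260:410]]),None,fx=2.6,fy=2.6))
```

```text
(no output)
```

View pics/v5.png

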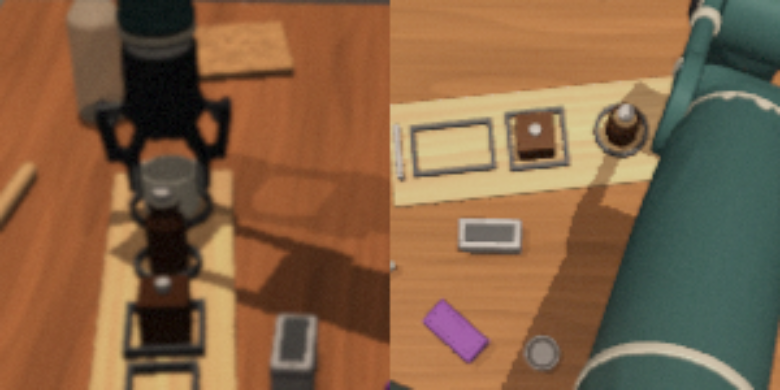

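The mill stands in the narrow nest (right crop (622,125)) and the ramekin is inside the wide ring (left crop (170,190)). I'll release and go on to the tin.

Call:
play_rows(
  commands=[
    [[0,0,0.002,0,0,0,1],[0,0,0.003,0,0,0,1],[0,0,0.003,0,0,0,1],[0,0,0.003,0,0,0,-1],[0,0,0.003,0,0,0,-1],[0,0,0.003,0,0,0,-1],[0,0,0.003,0,0,0,-1],[0,0,-0.04,0,0,0,-1]],
  ],
)

```text
time: 16.75
tool_pos: [0.6172, -0.1918, 0.0697]
tcp_rot: [-2.074, -2.349, 0.005]
wrist_force: [-0.5, 0.5, 0.4]
width: 0.998
grip_force: 0.0
```

Call:
play_rows(
  commands=[
    [[0,0,-0.07,0,0,0,-1],[0,0,-0.14,0,0,0,-1],[0,0,-0.2,0,0,0,-1],[0.03,-0.06,-0.2,0,0,0,-1],[0.08,-0.12,-0.2,0,0,0,-1],[0.14,-0.16,-0.2,0,0,0,-1],[0.2,-0.191,-0.2,0,0,0,-1],[0.2,-0.191,-0.2,0,0,0,-1]],
  ],
)

```text
time: 17.55
tool_pos: [0.4885, -0.0851, 0.193]
tcp_rot: [-2.074, -2.355, 0.001]
wrist_force: [-0.4, -0.3, 0.4]
width: 0.999
grip_force: 0.0
```

Call:
play_rows(
  commands=[
    [[0.06,0,0,0,0,0,-1],[0.13,0,0,0,0,0.0333,-1],[0.2,0,0,0,0,0.0333,-1],[0.257,0,0,0,0,0.0333,-1],[0.257,0,0,0,0,0.0333,-1],[0.257,0,0,0,0,0.0333,-1],[0.257,0,0,0,0,0.0333,-1]],
  ],
)

```text
time: 18.25
tool_pos: [0.4735, 0.064, 0.1939]
tcp_rot: [2.2, 2.242, -0.0]
wrist_force: [-0.1, 0.4, -0.2]
width: 1.0
grip_force: 0.0
```

Run:
```python
from plan import *
from workcell import bot
s=bot.read_state();p=s["tool_pos"];print(p.round(4),step((*p,1.1),(.4728,.0654,.04,1.1)))
```

```text
[0.4735 0.064  0.1939] (array([ 0.0023, -0.0012,  0.2565, -0.    ]), 'rows>=3.1')
```

Call:
play_rows(
  commands=[
    [[0.002,-0.002,0.07,0,0,0,-1],[0.002,-0.002,0.14,0,0,0,-1],[0.002,-0.002,0.2,0,0,0,-1],[0.002,-0.002,0.235,0,0,0,-1],[0.002,-0.002,0.257,0,0,0,-1],[0.002,-0.002,0.257,0,0,0,-1],[0.002,-0.002,0.257,0,0,0,1],[0.002,-0.002,0.257,0,0,0,1]],
  ],
)

```text
time: 19.05
tool_pos: [0.4735, 0.0659, 0.0413]
tcp_rot: [2.199, 2.241, 0.004]
wrist_force: [0.3, 0.8, 0.6]
width: 0.69
grip_force: 0.0
```

Call:
play_rows(
  commands=[
    [[0,0,0,0,0,0,1],[0,0,0,0,0,0,1],[0,0,0,0,0,0,1],[0,0,0,0,0,0,1]],
  ],
)

```text
time: 19.45
tool_pos: [0.4732, 0.0662, 0.0412]
tcp_rot: [2.198, 2.242, 0.003]
wrist_force: [0.6, -0.6, 6.3]
width: 0.419
grip_force: 40.5
```

Call:
play_rows(
  commands=[
    [[0,0,-0.06,0,0,0,1],[0,0,-0.13,0,0,0,1],[0,0,-0.2,0,0,0,1],[0.02,0.045,-0.25,0,0,0,1],[0.05,0.11,-0.25,0,0,-0.0333,1],[0.081,0.185,-0.25,0,0,-0.0333,1],[0.081,0.185,-0.25,0,0,-0.0333,1],[0.081,0.185,-0.25,0,0,-0.0333,1]],
  ],
)

```text
time: 20.25
tool_pos: [0.5816, 0.1172, 0.1884]
tcp_rot: [-2.077, -2.355, 0.003]
wrist_force: [-0.3, -1.1, -1.5]
width: 0.416
grip_force: 40.6
```

Call:
play_rows(
  commands=[
    [[0,0,0,0,0,0,1],[0,0,0,0,0,0,1],[0,0,0,0,0,0,1]],
  ],
)

```text
time: 20.55
tool_pos: [0.5809, 0.1164, 0.19]
tcp_rot: [2.08, 2.354, 0.0]
wrist_force: [-0.3, 0.8, -1.7]
width: 0.419
grip_force: 40.6
```

Run:
```python
from plan import *
from workcell import bot
s=bot.read_state();p=s["tool_pos"];print(p.round(4),step((*p,7.1),(.5817,.1169,.051,7.1)))
```

```text
[0.5809 0.1164 0.19  ] (array([ 0.0006,  0.0015,  0.2316, -0.    ]), 'rows>=2.8')
```

Call:
play_rows(
  commands=[
    [[0,0,0.07,0,0,0,1],[0,0,0.14,0,0,0,1],[0,0,0.19,0,0,0,1],[0,0,0.21,0,0,0,1],[0,0,0.223,0,0,0,1],[0,0,0.231,0,0,0,1],[0,0,0.231,0,0,0,1],[0,0,0.231,0,0,0,1]],
  ],
)

```text
time: 21.35
tool_pos: [0.5831, 0.117, 0.0527]
tcp_rot: [2.078, 2.354, 0.004]
wrist_force: [0.0, 0.5, -1.4]
width: 0.414
grip_force: 40.6
```

Run:
```python
from h import *
s=bot.read_camera("side");cv2.imwrite("pics/side6.png",s)
cv2.imwrite("pics/v6.png",cv2.resize(s[100:290,200:380],None,fx=3,fy=3))
```

```text
(no output)
```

View pics/v6.png

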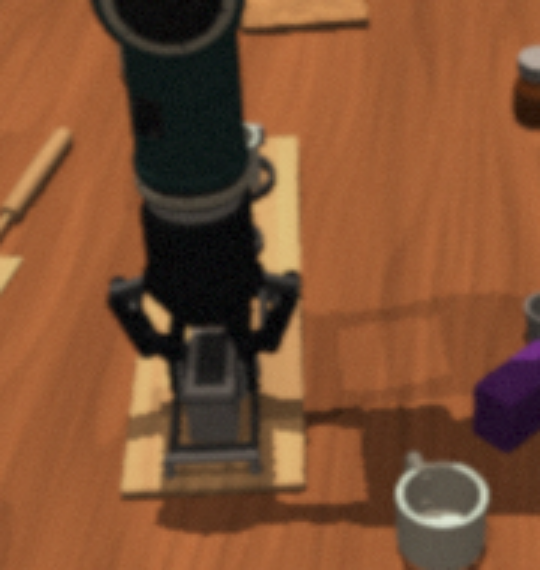

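The tin is inside the oblong frame (crop (213,400)). I'll release, retreat and check.

Call:
play_rows(
  commands=[
    [[0,0,0.001,0,0,0,1],[0,0,0.002,0,0,0,1],[0,0,0.002,0,0,0,1],[0,0,0.002,0,0,0,-1],[0,0,0.002,0,0,0,-1],[0,0,0.002,0,0,0,-1],[0,0,0.002,0,0,0,-1],[0,0,-0.04,0,0,0,-1]],
  ],
)

```text
time: 22.2
tool_pos: [0.5783, 0.1162, 0.0714]
tcp_rot: [-2.076, -2.351, 0.01]
wrist_force: [0.0, -0.2, -0.1]
width: 0.999
grip_force: 0.0
```

Call:
play_rows(
  commands=[
    [[0,0,-0.08,0,0,0,-1],[0,0,-0.16,0,0,0,-1],[0,0,-0.24,0,0,0,-1],[-0.05,-0.06,-0.24,0,0,0,-1],[-0.1,-0.12,-0.24,0,0,0,-1],[-0.15,-0.17,-0.24,0,0,0,-1],[-0.2,-0.22,-0.24,0,0,0,-1],[-0.25,-0.24,-0.24,0,0,0,-1]],
  ],
)

```text
time: 23.0
tool_pos: [0.4548, -0.0507, 0.2187]
tcp_rot: [-2.078, -2.355, 0.001]
wrist_force: [-0.3, -0.8, 0.5]
width: 1.001
grip_force: 0.0
```

Call:
play_rows(
  commands=[
    [[-0.08,0,0,0,0,0,-1],[-0.16,0,0,0,0,0,-1],[-0.24,0,0,0,0,0,-1],[-0.3,0,0,0,0,0,-1],[-0.3,0,0,0,0,0,-1],[-0.3,0,0,0,0,0,-1],[-0.3,0,0,0,0,0,-1]],
  ],
)

```text
time: 23.7
tool_pos: [0.4794, -0.2275, 0.2187]
tcp_rot: [-2.078, -2.354, -0.0]
wrist_force: [-0.5, 0.3, 0.1]
width: 1.001
grip_force: 0.0
```

Run:
```python
from h import *
s=bot.read_camera("side");t=bot.read_camera("top");cv2.imwrite("pics/side7.png",s);cv2.imwrite("pics/top7.png",t)
a=cv2.resize(t[130:235,170:410],None,fx=2,fy=2);b=cv2.resize(s[120:380,220:400],(320,462))
o=np.zeros((462,800,3),np.uint8);o[:210,:480]=a;o[:,480:]=b;cv2.imwrite("pics/v7.png",o)
a=cv2.cvtColor(t,cv2.COLOR_BGR2HSV).astype(int)
def blob(x0,x1,y0,y1,f,z,nm):
    r=a[y0:y1,x0:x1]
    for c in blobs(f(r),x0,y0,3):
        (cx,cy),sz,_=cv2.minAreaRect(c.astype(np.float32));print(nm,np.round((cx,cy,*sz),1),ray("top",(cx,cy),z)[:2].round(4))
w=lambda r:(r[...,1]<90)&(r[...,2]>140)
blob(368,396,142,170,w,.058,"ram (.6205,-.1927)");blob(340,362,145,170,w,.1,"cap (.6076,-.0895)");blob(310,322,155,168,w,.07,"knob (.5946,.0137)")
blob(272,298,156,178,lambda r:(r[...,1]<60)&(r[...,2]<130),.06,"tin (.5817,.1169)");blob(228,270,205,232,lambda r:(r[...,1]<90)&(r[...,2]>100),.048,"cup (.4174,.2223)")
print(bot.read_state()["time"])
```

```text
ram (.6205,-.1927) [384.5 152.3  20.2  23.2] [ 0.6234 -0.1981]
cap (.6076,-.0895) [358. 156.  10.   6.] [ 0.5983 -0.1124]
cap (.6076,-.0895) [346.5 151.5   7.   13. ] [ 0.6114 -0.0781]
knob (.5946,.0137) [315.3 159.2   3.5   4.2] [0.5936 0.0152]
tin (.5817,.1169) [284.5 175.2   1.5  25.2] [0.5441 0.1085]
tin (.5817,.1169) [283.1 170.2   2.9  22.1] [0.5597 0.1132]
tin (.5817,.1169) [282.  163.2   6.4  18.6] [0.5816 0.1175]
tin (.5817,.1169) [294.  156.5   1.    6. ] [0.6036 0.0811]
cup (.4174,.2223) [246.9 218.3  26.2  20.2] [0.4102 0.2194]
23.8
```

View pics/v7.png

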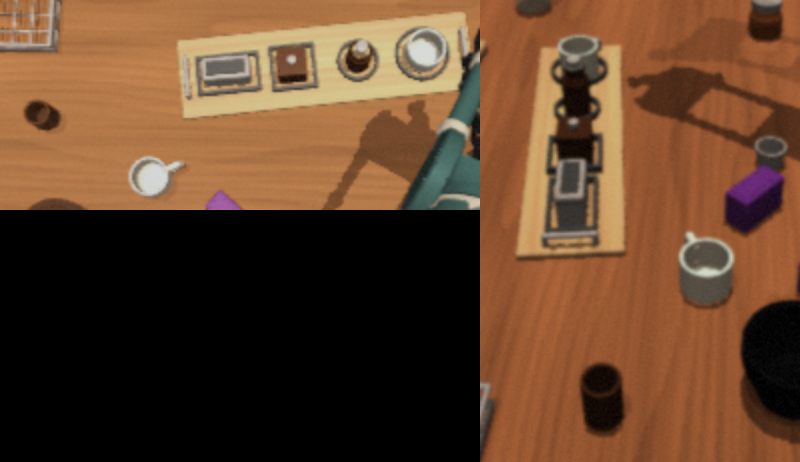

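The final view shows all four things upright in their nests: tin (225,68), box (291,62), mill (360,52) and ramekin (425,47). The cup (152,177) and the pot (42,115) are untouched, so I'm handing in.

```bash
python3 -c "
from workcell import bot
print(bot.finish_job())"
```

```text
the job is handed in; nothing more can be done
None
```

I stood the ramekin, mill, salt box and tin in their nests, left the handled cup and toothpick pot untouched, and handed the job in at about 24 s; no verdict came back, but the last pictures show all four upright and inside their frames.

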